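# Secure the medicine pots on the alarmed ring rail

### The arm

A 6-joint arm with a two-finger parallel gripper is mounted at the origin on the work surface. World frame = base frame: x ahead of the robot, y to its left, z up, the work surface at z = 0. Lengths are in mm, angles in rad, forces in N, time in s.
With the tool pointing down it reaches from about 275 to 750 mm from the base axis. Payload 10.2 kg.
Tool frame: the origin (TCP) lies at the very end of the fingers, on their centre line; the grasp point (between the pads) lies 19 mm behind it (ctrl.hold_point_z is the distance from the TCP to the grasp point, in mm); z points along the fingers, y is the direction in which the jaws open and shut (so a half turn about z gives the same grasp; the last joint's range is limited). The gripper opens to 85 mm and grips with 20 to 120 N. Pads are 22 mm wide; open, the fingers measure 114 mm over their backs; the gripper's body (76 mm by 85 mm) begins 54 mm behind the grasp point. The pads swing forward as they close: fully open they stand 13 mm farther back than shut.
Start: joints at [-1.407, 0.313, 1.498, -0, 1.331, -0.223], TCP at [198.032, -486.225, 231.294] pointing down, gripper open.
Joint ranges: [-2.94, 2.94], [-0.97, 2.17], [0.19, 2.56], [-1.23, 4.37], [0.02, 3.11], [-2.88, 2.88]. Speed limits (rad/s): [2.39, 2.39, 3.01, 3.14, 3.14, 3.14].

### API

Orientations are given as a unit quaternion [w, x, y, z].
In Python, from rig import readout, cams, workorder, spotter, ctrl gives the robot as it stands.
- The arm moves only by the tool step_arm, never from a script. Its argument "plan" is text: rows parted by semicolons, each of 5 numbers parted by spaces: the shift along the tool's x, y, z in cm, then the turn about the tool's z in degrees, then the opening in per cent of the stroke, from 0 (shut) to 100 (fully open). In form: x y z twist gripper; .... A call has 1 to 10 rows; each row is the pose to reach, as a shift and turn from the pose commanded when the call began, along the tool's axes at that moment; what a row does not reach only later rows make up. A row lasts 1/10 s, in which the tool goes at most 50 mm and 8.59 degrees, less where a joint would pass 70% of its speed; a pose out of reach is approached as far as the arm can. A call with a gripper value outside its range is refused whole. The fingers move at their own pace and stop on an object; "grip_force" is the grip in N (left out, the last holds). Time passes only in rows, so rows that repeat a pose let the fingers close. It gives the time, the measured TCP pose, the force and the opening at its end, in the units of the state.
- readout.sense(): the state, without advancing time (a new reading comes with each control period).
- cams.capture(name): name is "scene" or "top" or "wrist"; returns (picture, depth): 480x640x3 uint8, red, green, blue; 480x640 float32, mm along the optical axis (not along the pixel's ray), 0 where there is no reading.
- cams.camera_info(name): a dict with "vfov" (degrees; the focal length in pixels is half the picture's height over the tangent of half this angle, whatever the lens; pixels are square), "cx", "cy" (the principal point, pixels), "rvec" (rotation vector, rad) and "tvec" (3), from world to camera coordinates, as OpenCV has them. Camera axes: x right, y down, z forward; pixel columns grow to the right and rows downward; lengths in mm; the calibration is good to about 2 mm. The wrist camera is an equidistant fisheye: a pixel r from the principal point sees the ray r / f radians off the axis. A picture is of the moment at which its call begins: read the wrist's pose just before it. camera_info takes no time and is no camera call; for the wrist camera it gives the pose at the moment of the call.
- workorder.finish_job(): hands the job in, once; it reports no verdict.
Trained networks look in the newest picture that a camera, given by its name, has taken for a name from the list of things; names that differ only in an ending like _2 or _b are one class to them, and where a whole thing is asked for, a point or a joint stands for the part that bears it (a point fixed in the world has none). Each returns a list of dicts, best first, with "conf" (0 to 1); they miss things now and then, are a little off and sometimes report something else, mostly with a low value. They report only what shows in the picture. A call takes as long as a camera call.
- spotter.regions_of(camera, target): "pixels" (480x640 bool, what is visible of it) and "extent" ([centre column, centre row, width, height] in pixels, round what is visible of it).
The state is a dict: "time_s": time; "joints": joint angles; "dq": joint speeds; "tau": joint torques, N m; "eef_pos": TCP position; "ee_rot": TCP orientation; "force": force on the tool from outside, world axes, zero at the start; "wrist_torque": the same for the moment, N m; "grip_width": opening from 0.0 (shut) to 1.0 (fully open).
Only numpy, scipy, OpenCV 4.12 (cv2) and the standard library are available. Lean on these libraries where they do the work, as an engineer would, in place of code of your own. Each camera call takes 0.05 s, during which the arm holds its last target. There are 200 camera calls.

### The job

Switch the medicine rail's alarm off by pulling its knob all the way up, then secure every medicine pot on the shelf by passing its curved hook through one of the rail's rings, well past the middle of the hook's curve, and leave it standing upright on the shelf. When all pots are hooked, push the knob fully home to arm the alarm again; do not disturb the other things on the shelf.

Things in the scene. Friction and masses are not known exactly. Their poses are not given: they have to be found in the camera images.
- pot1: closed cylindrical medicine pot, amber glass, flush white cap, 38 mm diameter on a weighted foot 52 mm across and 8 mm thick, 65 mm high in all, 100 to 210 g, standing on the shelf; origin at the centre of its underside, z up. A rigid level steel C-hook of 5 mm wire sticks out 20 mm above the underside (see its _arc). May be absent (None)
- pot1_arc (a point): centre of pot1's hook circle, at (45, 0, 20) mm in the pot's frame; the wire's centre line has 40 mm radius about it. Angles about this point, from the pot's +x towards its +y: free tip at 0 deg, middle of the hook about 78 deg, the wire enters the pot's side at about 155 deg; negative angles are open
- pot1_tip (a point): free tip of pot1's hook, at (85, 0, 20) mm in the pot's frame; here the wire runs along the pot's y axis
- pot2: closed cylindrical medicine pot, amber glass, flush white cap, 38 mm diameter on a weighted foot 52 mm across and 8 mm thick, 65 mm high in all, 100 to 210 g, standing on the shelf; origin at the centre of its underside, z up. A rigid level steel C-hook of 5 mm wire sticks out 20 mm above the underside (see its _arc). May be absent (None)
- pot2_arc (a point): centre of pot2's hook circle, at (45, 0, 20) mm in the pot's frame; the wire's centre line has 40 mm radius about it. Angles about this point, from the pot's +x towards its +y: free tip at 0 deg, middle of the hook about 78 deg, the wire enters the pot's side at about 155 deg; negative angles are open
- pot2_tip (a point): free tip of pot2's hook, at (85, 0, 20) mm in the pot's frame; here the wire runs along the pot's y axis
- pot3: closed cylindrical medicine pot, amber glass, flush white cap, 38 mm diameter on a weighted foot 52 mm across and 8 mm thick, 65 mm high in all, 100 to 210 g, standing on the shelf; origin at the centre of its underside, z up. A rigid level steel C-hook of 5 mm wire sticks out 20 mm above the underside (see its _arc). May be absent (None)
- pot3_arc (a point): centre of pot3's hook circle, at (45, 0, 20) mm in the pot's frame; the wire's centre line has 40 mm radius about it. Angles about this point, from the pot's +x towards its +y: free tip at 0 deg, middle of the hook about 78 deg, the wire enters the pot's side at about 155 deg; negative angles are open
- pot3_tip (a point): free tip of pot3's hook, at (85, 0, 20) mm in the pot's frame; here the wire runs along the pot's y axis
- rail: fixed aluminium rail, 34 x 460 x 40 mm, standing on the frosted glass shelf, whose top is 30 mm above the work surface; origin on the shelf; length along the rail's y, from -250 to +210 mm, front at x = -12 mm, its -x faces the robot. Three closed upright steel rings stand out from its front on short level stems, and a knob stands on its top near the -y end.
- ring1 (a point): centre of a fixed steel ring, 16 mm inside and 26 mm outside diameter, 5 mm wire; at (-30, -120, 20) mm in the rail's frame, so 20 mm above the shelf, level with the hook of a pot that stands on the shelf. The hole's axis is level, along the rail's y; its stem runs to the rail along +x, and the robot's side of the ring is open
- ring2 (a point): centre of a fixed steel ring, 16 mm inside and 26 mm outside diameter, 5 mm wire; at (-30, 0, 20) mm in the rail's frame, so 20 mm above the shelf, level with the hook of a pot that stands on the shelf. The hole's axis is level, along the rail's y; its stem runs to the rail along +x, and the robot's side of the ring is open
- ring3 (a point): centre of a fixed steel ring, 16 mm inside and 26 mm outside diameter, 5 mm wire; at (-30, 120, 20) mm in the rail's frame, so 20 mm above the shelf, level with the hook of a pot that stands on the shelf. The hole's axis is level, along the rail's y; its stem runs to the rail along +x, and the robot's side of the ring is open
- alarm_knob (a joint): travel of the alarm knob, straight up: 0 = pushed fully in (alarm armed), 0.015 m = pulled out to its end position (alarm off). It stays where it is left; about 3 N moves it
- knob_head (a point): centre of the knob's grey round head, 26 mm diameter, 20 mm high, axis vertical, at (3, -195, 56) mm in the rail's frame when in (so 86 mm above the work surface); the gap between the head's underside and the rail's top is 6 mm when in. It moves with the knob
- dispenser: bystander: white pump dispenser, 64 mm diameter, 158 mm high, loose; origin at the centre of its underside
- crusher: bystander: stainless pill crusher, 50 mm diameter, 75 mm high, loose; origin at the centre of its underside
- ring_dish: bystander: white ceramic ring dish, 84 mm diameter, 22 mm high, loose; origin at the centre of its underside
- glasses_case: bystander: tortoiseshell glasses case, 155 x 58 x 34 mm, long along its x, loose; origin at the centre of its underside

How it is judged:
By the outcome, as a careful person would: the job done as asked, in the order asked, and still so for the second after the job is handed in, with the robot touching nothing.
Of pot1, pot2, pot3 only 2 to 3 are there at a start; the rules pass over those that are not, and their reading is None.
At some moment in a run one of pot1, pot2, pot3 may be knocked a few centimetres aside while the robot is not near it.
Once in a run the grip may slacken for a moment while it holds something.
It also fails if it takes over 210 s, if anything falls off the work surface, if the arm or the gripper's body presses on something with over 40 N, if the wrist force passes 120 N, or if a joint passes its speed limit or range.

## Working session

There is one attempt and no reset: what is moved stays moved. The work goes in short steps, Python scripts to look and compute and a tool call to move; the robot and the scene stay as the last step left them, time stands still between calls to the robot, and variables do not carry over. Pictures are saved under pics/ and viewed, about 12 in all and at most 16, crops included, and the job is handed in when it is done.

Besides the shell and the picture viewer there is one more tool, called after "Call:" by a JSON object that holds its "method" and its "body". step_arm: Moves the arm, as the interface text tells. Its arguments: {"type":"object","properties":{"plan":{"type":"string"},"grip_force":{"type":"number"}},"required":["plan"]}

```bash
ls; mkdir -p pics; cat > h.py <<'E'
import numpy as np, cv2
from rig import readout, cams, workorder, spotter, ctrl
def cam(n):
    i=cams.camera_info(n); f=240/np.tan(np.radians(i['vfov'])/2)
    R=cv2.Rodrigues(np.array(i['rvec'],float))[0]; return f,i['cx'],i['cy'],R,np.array(i['tvec'],float).ravel()
def cloud(n,d,C):
    f,cx,cy,R,t=C; v,u=np.mgrid[0:480,0:640].astype(float)
    x,y=(u-cx)/f,(v-cy)/f
    if n=='wrist':
        r=np.hypot(x,y); k=np.where(r>1e-9,np.tan(np.minimum(r,1.5))/np.maximum(r,1e-9),1); x,y=x*k,y*k
    P=np.stack([x*d,y*d,d],-1); return (P-t)@R   # world
def proj(n,P,C):
    f,cx,cy,R,t=C; p=np.atleast_2d(P)@R.T+t
    rho=np.hypot(p[:,0],p[:,1])
    if n=='wrist':
        k=np.arctan2(rho,p[:,2])/np.maximum(rho,1e-9)
    else: k=1/p[:,2]
    return np.stack([cx+f*k*p[:,0],cy+f*k*p[:,1]],-1)
def shot(n,name=None):
    C=cam(n); im,d=cams.capture(n)
    if name: cv2.imwrite(f'pics/{name}.png',cv2.cvtColor(im,cv2.COLOR_RGB2BGR))
    return im,d,C
E
python3 - <<'E'
from h import *
for n in ['top','scene']:
    im,d,C=shot(n,n+'0'); P=cloud(n,d,C); np.savez(f'{n}0.npz',P=P,d=d,im=im)
    print(n,'cam at',(-C[3].T@C[4]).round(),C[0])
    for t in ['pot1','rail','alarm_knob','dispenser','crusher','ring_dish','glasses_case']:
        for r in spotter.regions_of(n,t):
            if r['conf']<.2: continue
            m=r['pixels']&(d>0); q=P[m]
            print(t,round(r['conf'],2),np.round(r['extent']),np.median(q,0).round() if len(q) else None, np.percentile(q,[2,98],axis=0).round().tolist() if len(q) else '')
print(readout.sense(), ctrl.hold_point_z)
E
```

```text
pics
top cam at [ 289.   -4. 1383.] 570.7213227241427
pot1 0.98 [394. 284.  46.  33.] [ 493. -126.   55.] [[471.0, -200.0, 27.0], [549.0, -102.0, 99.0]]
pot1 0.75 [415. 226.  40.  40.] [ 627. -187.   62.] [[607.0, -242.0, 31.0], [697.0, -166.0, 99.0]]
pot1 0.58 [468. 292.  45.  34.] [ 470. -298.   88.] [[452.0, -324.0, 34.0], [500.0, -282.0, 98.0]]
rail 0.63 [242. 226. 155. 135.] [629. 207.  68.] [[476.0, 47.0, 34.0], [787.0, 363.0, 93.0]]
alarm_knob 0.61 [294. 326.  36.  32.] [400.  76.  43.] [[364.0, 39.0, 31.0], [437.0, 112.0, 55.0]]
dispenser 0.7 [521. 218.  41.  38.] [ 647. -426.  143.] [[624.0, -451.0, 45.0], [685.0, -405.0, 191.0]]
crusher 0.68 [352. 171.  19.  33.] [770. -46. 103.] [[755.0, -68.0, 39.0], [802.0, -25.0, 109.0]]
glasses_case 0.63 [467. 293.  44.  34.] [ 472. -300.   75.] [[452.0, -373.0, 33.0], [529.0, -282.0, 98.0]]
scene cam at [1363.  -64. 1203.] 522.0008901347749
pot1 0.89 [206. 231.  40.  33.] [ 490. -298.   62.] [[463.0, -326.0, 30.0], [534.0, -278.0, 96.0]]
pot1 0.82 [259. 274.  22.  27.] [ 645. -180.   68.] [[617.0, -204.0, 29.0], [662.0, -159.0, 97.0]]
[... 885 characters left out ...]
7.0]]
{'time_s': 0.8, 'joints': array([-1.40741171e+00,  3.12889083e-01,  1.49771700e+00, -5.43049489e-05,
        1.33100849e+00, -2.23392405e-01]), 'dq': array([-0.00164024,  0.00069193,  0.00055086, -0.00105625,  0.00082562,
        0.00138175]), 'tau': array([ 9.36439483e-05, -4.12149990e+01, -2.59892285e+01, -2.36247897e-04,
        4.38419975e-04, -2.74162022e-05]), 'eef_pos': array([ 198.01151418, -486.22026893,  231.29335724]), 'ee_rot': array([-1.17498984e-05,  9.81357409e-01,  1.92191664e-01, -2.60347556e-05]), 'force': array([-0.3686699 , -0.05343531,  0.67314227]), 'wrist_torque': array([-0.00960994, -0.04770389, -0.02090695]), 'grip_width': 0.9993952955079379} 18.700000000000003
```

```bash
python3 - <<'E'
from h import *
a=cv2.imread('pics/top0.png')[130:350,160:560]
cv2.imwrite('pics/topc.png',cv2.resize(a,None,fx=2,fy=2,interpolation=cv2.INTER_CUBIC))
a=cv2.imread('pics/scene0.png')[140:360,120:520]
cv2.imwrite('pics/scenec.png',cv2.resize(a,None,fx=2,fy=2,interpolation=cv2.INTER_CUBIC))
E
```

```text
(no output)
```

View pics/topc.png

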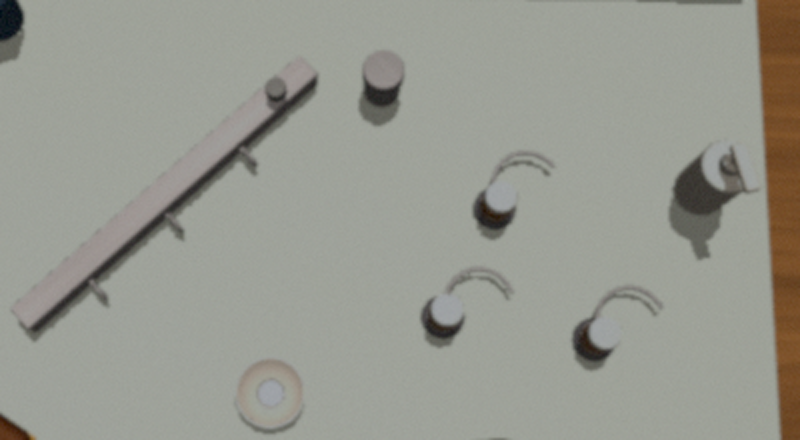

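View pics/scenec.png

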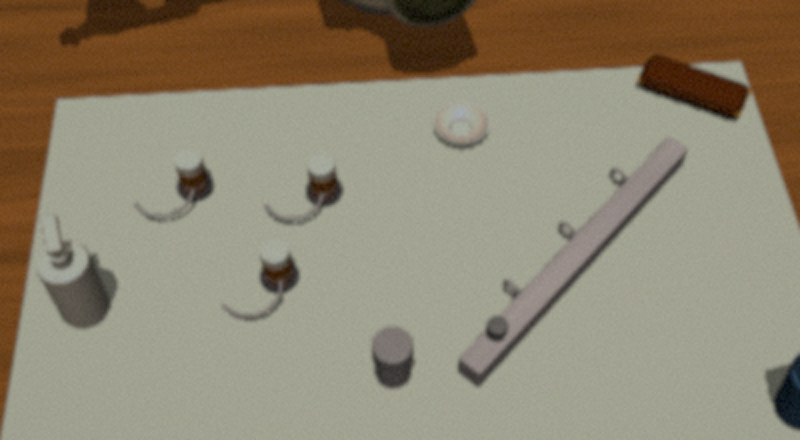

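```bash
cat >> h.py <<'E'
def rail_fit(P,m):
    q=P[m&(abs(P[...,2]-70)<5)][:,:2].astype(np.float32)
    return q
E
python3 - <<'E'
from h import *
for n in ['top','scene']:
    z=np.load(n+'0.npz'); P,d=z['P'],z['d']; ok=d>0
    X,Y,Z=P[...,0],P[...,1],P[...,2]
    def roi(x,y,r): return ok&(np.hypot(X-x,Y-y)<r)
    print(n,'shelf z',np.median(Z[roi(500,0,40)]))
    m=ok&(abs(X+Y-845)<70)&(X>440)&(X<840)&(Y>0)&(abs(Z-70)<7)
    q=P[m][:,:2]; c=np.median(q,0); 
    for _ in range(3):
        c=q.mean(0); w,V=np.linalg.eigh(np.cov((q-c).T)); s=(q-c)@V[:,0]; q=q[abs(s-np.median(s))<20]
    r=cv2.minAreaRect(q.astype(np.float32)); print('rail',len(q),c,V[:,1],np.degrees(np.arctan2(V[1,1],V[0,1])),r,'z',np.median(Z[m]))
    t=(q-c)@V[:,1]; s=(q-c)@V[:,0]; print(np.percentile(t,[.2,99.8]),np.percentile(s,[2,98]))
    m=roi(760,82,40)&(Z>82); print('knob',P[m].mean(0).round(1),m.sum(),Z[m].max())
    for x,y in [(500,-122),(632,-183),(476,-300)]:
        m=roi(x,y,40)&(abs(Z-95)<7); (cx,cy),rr=cv2.minEnclosingCircle(P[m][:,:2].astype(np.float32))
        cap=P[m].mean(0); m=roi(x,y,110)&(abs(Z-50)<9)&(np.hypot(X-cap[0],Y-cap[1])>30); 
        print('cap',cap.round(1),(round(cx,1),round(cy,1),round(rr,1)),'hookpts',m.sum())
E
```

```text
top shelf z 29.605228763918408
rail 2575 [626.09741717 214.60955826] [-0.70103067  0.71313112] 134.50975349990247 ((635.31787109375, 206.304931640625), (36.252227783203125, 459.83831787109375), 44.62607192993164) z 68.8937117281297
[-240.12918285  216.50467185] [-17.16348083  16.00621402]
knob [754.9  80.8  93.9] 102 101.34151674709281
cap [ 495.  -124.9   94.5] (495.2, -125.0, 18.7) hookpts 90
cap [ 629.7 -186.5   94.6] (630.1, -186.8, 19.1) hookpts 166
cap [ 473.5 -304.2   94.6] (473.7, -304.7, 19.1) hookpts 94
scene shelf z 28.32323323383777
rail 1907 [646.71180527 204.76224622] [-0.70466638  0.70953879] 134.8025976982292 ((637.8309936523438, 211.94525146484375), (36.25746154785156, 462.906982421875), 44.680843353271484) z 68.57085701951657
[-218.27489375  239.80361028] [-15.78739025  17.36850697]
knob [761.3  85.7  93.2] 100 99.8551543410541
cap [ 499.6 -120.    93.4] (498.2, -119.6, 20.3) hookpts 61
cap [ 634.1 -181.9   93.3] (633.9, -181.3, 19.2) hookpts 130
cap [ 477.7 -299.5   92.8] (476.5, -301.6, 20.8) hookpts 61
```

```bash
cat >> h.py <<'E'
def yaw_now(s=None):
    s=s or readout.sense(); w,x,y,z=s['ee_rot']
    return 2*np.degrees(np.arctan2(y,x))   # tool x yaw; jaw yaw = this-90
def plan(*wps):
    """wps: (x,y,z,jaw_yaw_deg) absolute; prints rows x y z twist from the present pose; jaw taken continuous"""
    s=readout.sense(); p=s['eef_pos']; a=yaw_now(s); r=np.radians(a)
    ex=np.array([np.cos(r),np.sin(r)]); ey=np.array([np.sin(r),-np.cos(r)])
    print('now',p.round(1),'jaw',round(a-90,1),'q',s['joints'].round(2),'F',s['force'].round(1),'g',round(s['grip_width'],3),'t',s['time_s'])
    for x,y,z,j in wps:
        d=np.array([x,y])-p[:2]; tw=-(j-(a-90)); tw=(tw+180)%360-180
        print('%.2f %.2f %.2f %.1f'%(d@ex/10,d@ey/10,(p[2]-z)/10,tw))
RO=np.array([618.8,219.7]); RY=44.65
def rail(x,y,O=None,yaw=None):
    O=RO if O is None else O; r=np.radians(RY if yaw is None else yaw)
    return np.array([O[0]+x*np.cos(r)-y*np.sin(r),O[1]+x*np.sin(r)+y*np.cos(r)])
E
python3 -c "
from h import *
plan((735,70,190,-45.35))"
```

```text
now [ 198.  -486.2  231.3] jaw -67.8 q [-1.41  0.31  1.5  -0.    1.33 -0.22] F [-0.4 -0.1  0.7] g 0.999 t 0.8
70.71 -31.26 4.13 -22.5
```

Call:
{"method": "step_arm", "body": {"plan": "70.7 -31.3 4.1 -22.5 100;70.7 -31.3 4.1 -22.5 100;70.7 -31.3 4.1 -22.5 100;70.7 -31.3 4.1 -22.5 100;70.7 -31.3 4.1 -22.5 100;70.7 -31.3 4.1 -22.5 100;70.7 -31.3 4.1 -22.5 100;70.7 -31.3 4.1 -22.5 100;70.7 -31.3 4.1 -22.5 100;70.7 -31.3 4.1 -22.5 100"}}

```text
time_s: 1.8
eef_pos: [545.8, -125.0, 204.9]
ee_rot: [0.0, 0.925, 0.38, 0.0]
force: [0.8, -0.5, 0.0]
grip_width: 1.0
```

```bash
python3 -c "
from h import *
plan((735,70,190,-45.35))"
```

```text
now [ 545.8 -125.   204.9] jaw -45.3 q [-0.43  0.41  1.43 -0.    1.3   0.36] F [ 0.8 -0.5  0. ] g 1.0 t 1.8
27.16 -0.57 1.49 0.0
```

Call:
{"method": "step_arm", "body": {"plan": "27.2 -0.6 1.5 0 100;27.2 -0.6 1.5 0 100;27.2 -0.6 1.5 0 100;27.2 -0.6 1.5 0 100;27.2 -0.6 1.5 0 100;27.2 -0.6 1.5 0 100;27.2 -0.6 1.5 0 100;27.2 -0.6 1.5 0 100;27.2 -0.6 1.5 0 100"}}

```text
time_s: 2.7
eef_pos: [733.5, 67.5, 190.3]
ee_rot: [0.0, 0.925, 0.379, 0.0]
force: [0.6, -0.9, 0.2]
grip_width: 0.999
```

```bash
python3 - <<'E'
from h import *
plan((758,83,140,-45.35))
im,d,C=shot('wrist','w1'); P=cloud('wrist',d,C); np.savez('w1.npz',P=P,d=d,im=im,K=np.array(C,object),allow_pickle=True)
print('cam',(-C[3].T@C[4]).round(1),C[0])
print('pred knob px',proj('wrist',np.array([[758,83,96],[*rail(-30,-120),50],[*rail(-30,0),50]]),C).round())
for t in ['alarm_knob','ring1','rail']:
    for r in spotter.regions_of('wrist',t):
        q=P[r['pixels']&(d>0)]; print(t,r['conf'],r['extent'],np.median(q,0).round(1))
E
```

```text
now [733.5  67.5 190.3] jaw -45.4 q [-0.07  0.85  0.73 -0.    1.56  0.73] F [ 0.6 -0.9  0.2] g 0.999 t 2.7
2.83 0.62 5.03 -0.1
cam [785.8 119.8 333. ] 371.64829954431775
pred knob px [[329. 205.]
 [234. 235.]
 [107. 236.]]
ring1 0.91 [201.2, 208.0, 400.2, 84.0] [695.3 146.9  70. ]
rail 0.84 [201.4, 210.1, 402.8, 83.9] [696.  146.7  70. ]
```

View pics/w1.png

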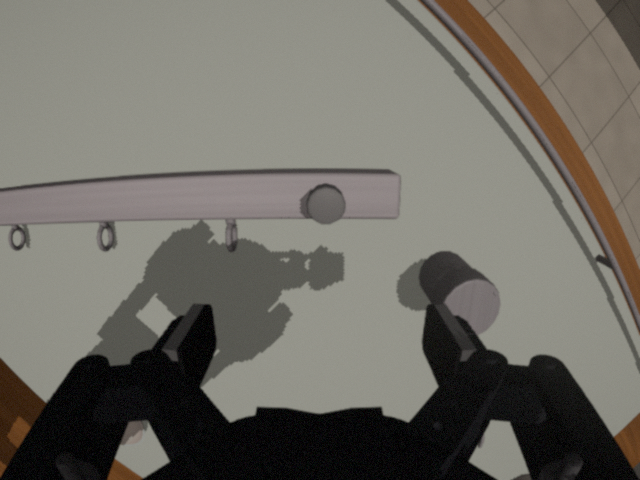

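```bash
python3 - <<'E'
from h import *
z=np.load('w1.npz',allow_pickle=True); P,d=z['P'],z['d']; Z=P[...,2]
r=np.radians(RY); L=P[...,:2]-RO; lx=L[...,0]*np.cos(r)+L[...,1]*np.sin(r); ly=-L[...,0]*np.sin(r)+L[...,1]*np.cos(r)
ok=d>0
m=ok&(abs(Z-70)<4)&(abs(lx-5)<40)&(ly<0)&(ly>-300)
print('top z',np.median(Z[m]),'y end',np.percentile(ly[m],[.3,1]))
for y0 in (-240,-170,-100,-50):
    k=m&(abs(ly-y0)<15); print(y0,np.percentile(lx[k],[1,99]).round(1))
k=ok&(Z>88)&(abs(lx-3)<25)&(abs(ly+195)<25); (c,rr)=cv2.minEnclosingCircle(np.stack([lx[k],ly[k]],-1).astype(np.float32)); print('knob',c,rr,lx[k].mean(),ly[k].mean(),np.median(Z[k]))
for y0 in (-120,0):
    k=ok&(abs(lx+30)<25)&(lx<-16)&(abs(ly-y0)<20)&(Z>40)&(Z<80); print('ring',np.percentile(lx[k],[2,98]),ly[k].mean(),np.percentile(ly[k],[5,95]),Z[k].max(),Z[k].min(),k.sum())
E
```

```text
top z 70.03845293027138 y end [-246.51355267 -244.96034586]
-240 [-12.   21.3]
-170 [-11.9  21.6]
-100 [-11.9  21.5]
-50 [-11.7  21.4]
knob (-9.949408531188965, -194.94142150878906) 25.523792266845703 -9.384386807166631 -194.39687657561672 279.2334649283327
ring [-40.9460226  -16.58601253] -118.56701065167 [-120.65635606 -115.93402142] 64.20175450209965 40.20682737208729 351
ring [-41.38151764 -16.83339145] 0.8942029739383976 [-0.8969266   3.39595291] 64.6568238994732 40.451608215994206 313
```

```bash
sed -i 's/^RO=.*RY=44.65/RO=np.array([618.0,220.5]); RY=44.65/' h.py; python3 - <<'E'
from h import *
k=rail(3,-195); print(k); plan((*k,120,-45.35),(*k,76,-45.35))
E
```

```text
[757.17519746  83.88278143]
now [733.7  67.9 190.5] jaw -45.4 q [-0.07  0.85  0.73 -0.    1.56  0.73] F [-0.7  0.4  0.6] g 1.002 t 2.9
2.80 0.51 7.05 -0.0
2.80 0.51 11.45 -0.0
```

Call:
{"method": "step_arm", "body": {"plan": "2.8 0.5 3 0 100;2.8 0.5 7 0 100;2.8 0.5 9 0 70;2.8 0.5 11.2 0 60;2.8 0.5 11.2 0 60;2.8 0.5 11.2 0 60"}}

```text
time_s: 3.5
eef_pos: [757.5, 84.5, 78.8]
ee_rot: [0.0, 0.925, 0.38, 0.0]
force: [1.1, 0.4, 1.1]
grip_width: 0.6
```

Reachable. Grip and pull up.

Call:
{"method": "step_arm", "body": {"plan": "0 0 0 0 0;0 0 0 0 0;0 0 0 0 0;0 0 0 0 0;0 0 0 0 0;0 0 0 0 0", "grip_force": 50}}

```text
time_s: 4.1
eef_pos: [757.6, 84.9, 79.5]
ee_rot: [0.0, 0.925, 0.38, 0.001]
force: [-2.7, 0.5, 5.3]
grip_width: 0.282
```

Call:
{"method": "step_arm", "body": {"plan": "0 0 -0.5 0 0;0 0 -1.0 0 0;0 0 -1.4 0 0;0 0 -1.6 0 0;0 0 -1.7 0 0;0 0 -1.7 0 0;0 0 -1.7 0 0"}}

```text
time_s: 4.8
eef_pos: [757.5, 84.9, 94.6]
ee_rot: [0.0, 0.925, 0.38, 0.0]
force: [5.7, 1.4, -4.1]
grip_width: 0.286
```

```bash
python3 -c "
from h import *
plan()"
```

```text
now [757.5  84.9  94.6] jaw -45.3 q [-0.04  0.98  0.73  0.    1.43  0.75] F [ 5.7  1.4 -4.1] g 0.286 t 4.8
```

Call:
{"method": "step_arm", "body": {"plan": "0 0 -0.2 0 0;0 0 -0.4 0 0;0 0 -0.4 0 0;0 0 -0.4 0 0"}}

```text
time_s: 5.2
eef_pos: [757.4, 84.9, 94.9]
ee_rot: [-0.001, 0.925, 0.38, -0.001]
force: [14.0, 2.7, -20.6]
grip_width: 0.279
```

Call:
{"method": "step_arm", "body": {"plan": "0 0 0.3 0 0;0 0 0.4 0 0;0 0 0.4 0 70;0 0 0.4 0 80;0 0 0.4 0 80;0 0 -3 0 80;0 0 -7 0 90;0 0 -9 0 100;-5 0 -9 0 100;-10 0 -9 0 100"}}

```text
time_s: 6.2
eef_pos: [689.0, 17.5, 188.8]
ee_rot: [0.001, 0.925, 0.381, 0.001]
force: [1.6, -2.0, -0.4]
grip_width: 1.004
```

```bash
python3 - <<'E'
from h import *
im,d,C=shot('wrist'); P=cloud('wrist',d,C); k=rail(3,-195)
m=(d>0)&(np.hypot(P[...,0]-k[0],P[...,1]-k[1])<11)&(P[...,2]<150); print('knob top',np.median(P[m][:,2]),m.sum(),P[m].mean(0))
# pot look: go over between pots
plan((500,-190,230,-28))
for n in ['top','scene']:
    im,d,C=shot(n,n+'1'); P=cloud(n,d,C); X,Y,Z=P[...,0],P[...,1],P[...,2]
    for r in spotter.regions_of(n,'pot1'):
        m=r['pixels']&(d>0)&(abs(Z-94)<6)
        if m.any(): print(n,round(r['conf'],2),P[m].mean(0).round(1))
E
```

```text
knob top 111.08899203415868 1074 [757.12301871  83.84531502 111.05600703]
now [680.6  12.6 185.1] jaw -45.5 q [-0.15  0.71  1.   -0.    1.44  0.64] F [-7.1 -3.6 -1.9] g 1.0 t 6.25
-27.08 1.80 -4.49 -17.5
top 0.98 [ 473.4 -304.1   94.5]
top 0.65 [ 629.6 -186.6   94.6]
top 0.57 [ 494.9 -124.8   94.5]
scene 0.91 [ 635.6 -181.6   93.2]
scene 0.88 [ 500.  -120.    92.8]
scene 0.62 [ 478.2 -299.1   92.8]
```

```bash
python3 - <<'E'
from h import *
plan((480,-190,220,-28))
E
```

```text
now [690.1  17.7 190. ] jaw -45.4 q [-0.14  0.72  0.97  0.    1.45  0.65] F [0.6 0.2 0.3] g 0.999 t 6.45
-29.54 0.01 -3.00 -17.4
```

Call:
{"method": "step_arm", "body": {"plan": "-29.5 0 -3 -17.4 100;-29.5 0 -3 -17.4 100;-29.5 0 -3 -17.4 100;-29.5 0 -3 -17.4 100;-29.5 0 -3 -17.4 100;-29.5 0 -3 -17.4 100;-29.5 0 -3 -17.4 100;-29.5 0 -3 -17.4 100"}}

```text
time_s: 7.25
eef_pos: [480.7, -190.3, 219.8]
ee_rot: [0.001, 0.857, 0.515, 0.001]
force: [0.5, 0.7, 0.3]
grip_width: 0.992
```

```bash
cat >> h.py <<'E'
from scipy.optimize import minimize
def pots(name=None):
    """look with wrist camera, fit every pot: cap centre and hook yaw"""
    im,d,C=shot('wrist',name); P=cloud('wrist',d,C); X,Y,Z=P[...,0],P[...,1],P[...,2]; out=[]
    s=readout.sense()['eef_pos']
    for r in spotter.regions_of('wrist','pot1'):
        m=r['pixels']&(d>0)&(abs(Z-95)<4)
        if m.sum()<60: continue
        (cx,cy),rr=cv2.minEnclosingCircle(P[m][:,:2].astype(np.float32)); c=P[m].mean(0)
        if rr>26: continue
        c0=np.array([cx,cy]); D=np.hypot(X-cx,Y-cy)
        k=(d>0)&(D>32)&(D<92)&(abs(Z-50)<7)
        H=P[k][:,:2]-c0
        best=None
        if len(H)>30:
            def cost(a):
                a=np.radians(a); ca=45*np.array([np.cos(a),np.sin(a)]); v=H-ca
                rad=np.abs(np.hypot(*v.T)-40); th=np.degrees((np.arctan2(v[:,1],v[:,0])-a+np.pi)%(2*np.pi)-np.pi)
                e=np.minimum(rad,12)+np.where((th<-3)|(th>160),12,0); return e.mean()
            A=np.arange(-180,180,1.); e=[cost(a) for a in A]; i=int(np.argmin(e)); best=(A[i],round(e[i],2),len(H))
            v=H-45*np.array([np.cos(np.radians(A[i])),np.sin(np.radians(A[i]))])
            th=(np.degrees(np.arctan2(v[:,1],v[:,0]))-A[i]+180)%360-180; best+=(np.percentile(th,[3,97]).round(),)
        print('pot conf',round(r['conf'],2),'cap mean',c.round(1),'circ',c0.round(1),round(rr,1),'yaw',best); out.append((c0,best))
    return out,im,d,C,P
E
python3 - <<'E'
from h import *
plan(); pots('w2')
E
```

```text
now [ 480.7 -190.3  219.8] jaw -28.0 q [-0.6   0.3   1.54  0.    1.29 -0.12] F [0.5 0.7 0.3] g 0.992 t 7.25
pot conf 0.7 cap mean [ 628.3 -183.8   94.8] circ [ 629. -184.] 19.2 yaw (np.float64(-55.0), np.float64(11.08), 824, array([-159.,  123.]))
pot conf 0.56 cap mean [ 495.1 -122.5   95.1] circ [ 494.4 -122.7] 19.1 yaw (np.float64(-69.0), np.float64(1.26), 659, array([  2., 132.]))
pot conf 0.56 cap mean [ 473.5 -300.    94.8] circ [ 473.2 -301.3] 19.1 yaw (np.float64(-63.0), np.float64(1.25), 148, array([ 95., 135.]))
```

View pics/w2.png

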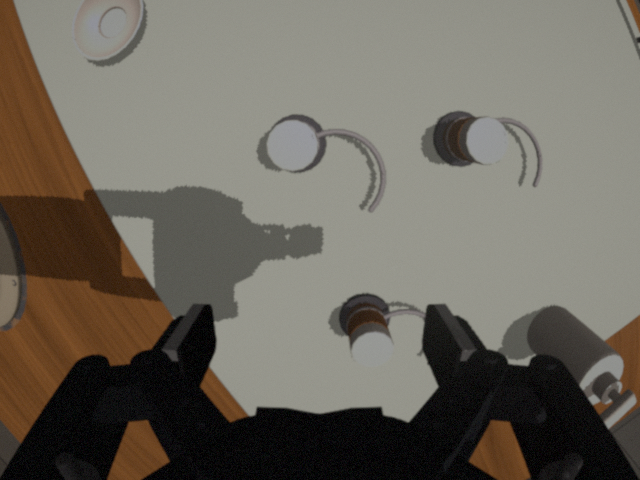

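```bash
python3 - <<'E'
from h import *
plan((494.8,-122.6,150,-41),(494.8,-122.6,60,-41))
E
```

```text
now [ 480.9 -189.1  219. ] jaw -27.9 q [-0.6   0.3   1.54  0.    1.29 -0.12] F [ 0.8 -0.2 -0.1] g 0.996 t 7.35
6.53 -1.88 6.90 13.1
6.53 -1.88 15.90 13.1
```

Call:
{"method": "step_arm", "body": {"plan": "6.5 -1.9 2 8 100;6.5 -1.9 6.5 13 100;6.5 -1.9 6.9 13 100;6.5 -1.9 11 13 90;6.5 -1.9 14 13 75;6.5 -1.9 15.9 13 70;6.5 -1.9 15.9 13 70;6.5 -1.9 15.9 13 70"}}

```text
time_s: 8.15
eef_pos: [494.3, -123.7, 60.8]
ee_rot: [0.0, 0.909, 0.416, 0.0]
force: [-0.9, -0.3, 0.4]
grip_width: 0.698
```

Call:
{"method": "step_arm", "body": {"plan": "0 0 0 0 0;0 0 0 0 0;0 0 0 0 0;0 0 0 0 0;0 0 0 0 0;0 0 0 0 0", "grip_force": 45}}

```text
time_s: 8.75
eef_pos: [494.2, -123.8, 61.3]
ee_rot: [0.001, 0.91, 0.415, 0.001]
force: [0.1, -1.1, 5.9]
grip_width: 0.433
```

Call:
{"method": "step_arm", "body": {"plan": "0 0 -0.4 0 0;0 0 -0.4 0 0;0 0 -0.4 0 0"}}

```text
time_s: 9.05
eef_pos: [493.2, -123.4, 64.0]
ee_rot: [0.0, 0.91, 0.415, 0.0]
force: [0.3, -0.0, -1.3]
grip_width: 0.431
```

```bash
python3 - <<'E'
from h import *
plan((530,60,64,28),(*rail(-130,142),64,99))
pots('w3')
E
```

```text
now [ 493.2 -123.4   64. ] jaw -40.9 q [-0.48  0.48  1.74 -0.    0.92  0.24] F [ 0.3 -0.  -1.3] g 0.431 t 9.05
16.26 -9.23 -0.00 -68.9
22.29 -28.26 -0.00 -139.9
pot conf 0.65 cap mean [ 618.4 -176.9   94.2] circ [ 625.  -181.4] 17.7 yaw (np.float64(153.0), np.float64(7.86), 1243, array([-168.,   60.]))
pot conf 0.55 cap mean [ 495.8 -119.7   97.3] circ [ 493.2 -120.9] 19.8 yaw (np.float64(-69.0), np.float64(1.18), 1608, array([ 24., 133.]))
```

Call:
{"method": "step_arm", "body": {"plan": "1.6 -0.9 0 -7 0;3.6 -2 0 -15 0;5.6 -3.2 0 -23 0;7.6 -4.3 0 -31 0;9.6 -5.4 0 -39 0;11.6 -6.6 0 -47 0;13.4 -7.6 0 -55 0;15 -8.5 0 -62 0;16.3 -9.2 0 -69 0;16.3 -9.2 0 -69 0"}}

```text
time_s: 10.15
eef_pos: [530.5, 61.3, 63.6]
ee_rot: [-0.0, 0.513, 0.858, 0.0]
force: [-0.0, 0.3, -1.5]
grip_width: 0.433
```

```bash
python3 - <<'E'
from h import *
plan((*rail(-149,97.5),64,102.65))
E
```

```text
now [530.5  61.3  63.6] jaw 28.3 q [-0.1   0.53  1.66  0.    0.95 -0.6 ] F [-0.   0.3 -1.5] g 0.433 t 10.15
15.03 -1.81 -0.04 -74.4
```

Call:
{"method": "step_arm", "body": {"plan": "1.5 -0.2 0 -7 0;3.2 -0.4 0 -15 0;5 -0.6 0 -23 0;6.8 -0.8 0 -31 0;8.6 -1 0 -39 0;10.4 -1.2 0 -47 0;12 -1.4 0 -55 0;13.5 -1.6 0 -63 0;15 -1.8 0 -70 0;15 -1.8 0 -74.4 0"}}

```text
time_s: 11.15
eef_pos: [443.1, 184.3, 63.7]
ee_rot: [-0.0, -0.11, 0.994, 0.0]
force: [0.1, -0.4, -1.8]
grip_width: 0.431
```

```bash
python3 - <<'E'
from h import *
plan((*rail(-109,97.5),63,102.65))
out,im,d,C,P=pots('w4')
print(proj('wrist',np.array([[*rail(-30,120),50]]),C))
L=P[...,:2]-RO; r=np.radians(RY); lx=L@np.array([np.cos(r),np.sin(r)]); ly=L@np.array([-np.sin(r),np.cos(r)])
for y0 in (0,120):
    k=(d>0)&(lx>-50)&(lx<-17)&(abs(ly-y0)<20)&(P[...,2]>40)&(P[...,2]<80)
    if k.any(): print('ring',y0,np.percentile(lx[k],[2,98]),np.percentile(ly[k],[5,50,95]),np.percentile(P[k][:,2],[1,99]),k.sum())
E
```

```text
now [443.1 184.3  63.7] jaw 102.6 q [ 0.15  0.43  1.83  0.    0.89 -1.64] F [ 0.1 -0.4 -1.8] g 0.431 t 11.15
-3.44 2.19 0.07 -0.1
pot conf 0.94 cap mean [439.7 184.3  97. ] circ [441.9 185.1] 19.2 yaw (np.float64(-129.0), np.float64(13.01), 3871, array([-156.,   58.]))
[[454.46247617 425.37842587]]
ring 120 [-35.72242984 -19.52927499] [117.52786656 119.28332717 120.17998354] [51.5277128  63.22268477] 26
```

View pics/w4.png

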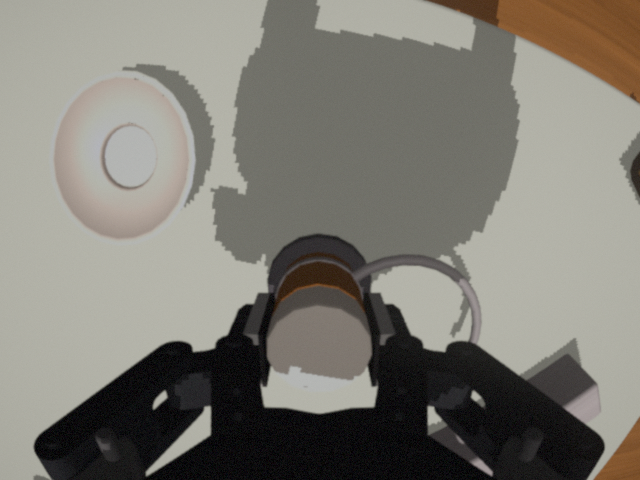

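```bash
cat >> h.py <<'E'
def hookfit(P,d,x0,y0,yaw0,z=53,tol=9,free=True):
    """refine held pot pose from hook points near the predicted wire"""
    p=np.array([x0,y0,np.radians(yaw0)])
    def res(p,Q):
        c=p[:2]+45*np.array([np.cos(p[2]),np.sin(p[2])]); return np.hypot(*(Q-c).T)-40
    a=p[2]; c=p[:2]+45*np.array([np.cos(a),np.sin(a)]); v=P[...,:2]-c
    th=(np.degrees(np.arctan2(v[...,1],v[...,0]))-yaw0+180)%360-180; rr=np.hypot(v[...,0],v[...,1])
    k=(d>0)&(abs(P[...,2]-z)<6)&(abs(rr-40)<tol)&(th>-15)&(th<135)
    Q=P[k][:,:2]; v=Q-c
    from scipy.optimize import least_squares
    s=least_squares(lambda c:np.hypot(*(Q-c).T)-40,c,loss='soft_l1')
    print('hook pts',len(Q),'th',np.percentile(th[k],[1,99]).round(),'z',np.median(P[k][:,2]).round(1),'arc pred',c.round(1),'fit',s.x.round(1),'rms',np.sqrt(np.mean(s.fun**2)).round(2),'diff',(s.x-c).round(1))
    return s.x,c
E
python3 - <<'E'
from h import *
s=readout.sense()
im,d,C=shot('wrist'); P=cloud('wrist',d,C)
hookfit(P,d,*s['eef_pos'][:2],yaw_now()-90-28)
E
```

```text
hook pts 1592 th [ 23. 134.] z 54.6 arc pred [456.3 226.9] fit [455.2 226.4] rms 1.4 diff [-1.1 -0.5]
```

```bash
cat >> h.py <<'E'
def hookplan(ry,thetas,z,off=(45,0),rel=28,arcx=-70,x_extra=0):
    w=[]
    for t in thetas:
        y=RY-t; r=np.radians(y); o=np.array([off[0]*np.cos(r)-off[1]*np.sin(r),off[0]*np.sin(r)+off[1]*np.cos(r)])
        p=rail(arcx-x_extra,ry)-o; w.append((p[0],p[1],z,y+rel))
    plan(*w)
E
python3 - <<'E'
from h import *
hookplan(119.5,[-30],62.5,(44.2,.9))
hookplan(119.5,[-22,-14,-6],62.5,(44.2,.9))
E
```

```text
now [444.2 183.4  63.8] jaw 102.2 q [ 0.15  0.43  1.82 -0.    0.89 -1.64] F [ 0.1 -0.  -1.7] g 0.435 t 11.3
-3.49 2.32 0.13 -0.4
now [444.2 183.4  63.8] jaw 102.2 q [ 0.15  0.43  1.82 -0.    0.89 -1.64] F [ 0.1 -0.  -1.7] g 0.435 t 11.3
-2.96 2.63 0.13 7.6
-2.47 3.01 0.13 15.6
-2.05 3.46 0.13 23.6
```

Call:
{"method": "step_arm", "body": {"plan": "-1.2 0.8 0.1 0 0;-2.4 1.6 0.1 0 0;-3.5 2.3 0.1 0 0;-3.5 2.3 0.1 0 0;-3.5 2.3 0.1 0 0"}}

```text
time_s: 11.8
eef_pos: [473.1, 213.4, 62.6]
ee_rot: [-0.0, -0.107, 0.994, -0.0]
force: [-0.3, 0.0, -1.2]
grip_width: 0.431
```

```bash
python3 - <<'E'
from h import *
s=readout.sense()
im,d,C=shot('wrist','w5'); P=cloud('wrist',d,C)
hookfit(P,d,*s['eef_pos'][:2],yaw_now()-90-28); print('target arc',rail(-70,119.5))
hookplan(119.5,[-22,-14,-6,2,10,18,26,34],62.5,(44.2,.9))
im,d,C=shot('scene')
cv2.imwrite('pics/s5.png',cv2.cvtColor(cv2.resize(im[150:250,380:500],None,fx=5,fy=5,interpolation=cv2.INTER_CUBIC),cv2.COLOR_RGB2BGR))
E
```

```text
hook pts 1596 th [ 22. 134.] z 53.3 arc pred [485.2 256.7] fit [484.2 256.2] rms 1.39 diff [-1.  -0.5]
target arc [484.21957746 256.319667  ]
now [472.9 213.3  62.6] jaw 102.4 q [ 0.2   0.5   1.71 -0.    0.93 -1.59] F [ 0.6  0.4 -1.2] g 0.434 t 11.85
0.48 0.32 0.01 7.7
0.96 0.70 0.01 15.7
1.39 1.15 0.01 23.7
1.74 1.65 0.01 31.7
2.03 2.20 0.01 39.7
2.23 2.78 0.01 47.7
2.36 3.39 0.01 55.7
2.39 4.00 0.01 63.7
```

View pics/s5.png

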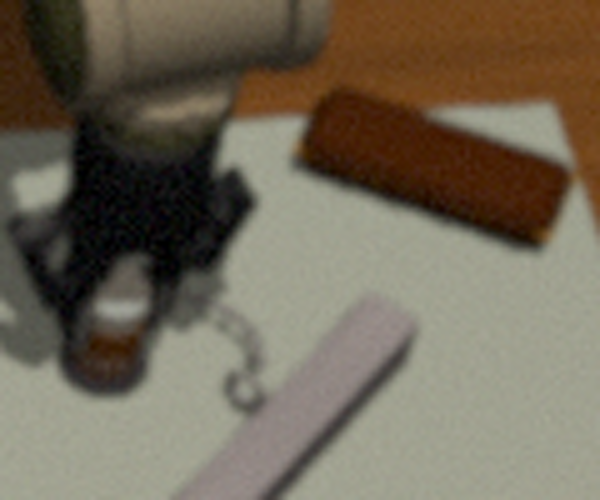

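Call:
{"method": "step_arm", "body": {"plan": "0.48 0.32 0 7.7 0;0.96 0.7 0 15.7 0;1.39 1.15 0 23.7 0;1.74 1.65 0 31.7 0;1.9 1.92 0 35.7 0;2.03 2.2 0 39.7 0;2.03 2.2 0 39.7 0"}}

```text
time_s: 12.6
eef_pos: [448.3, 230.8, 62.9]
ee_rot: [-0.0, 0.236, 0.972, -0.0]
force: [-0.2, 0.4, -2.0]
grip_width: 0.437
```

```bash
python3 - <<'E'
from h import *
s=readout.sense()
im,d,C=shot('wrist'); P=cloud('wrist',d,C)
hookfit(P,d,*s['eef_pos'][:2],yaw_now()-90-28); print('target arc',rail(-70,119.5))
hookplan(119.5,[18,26,34,42,50,58,66,74,80],62.5,(44.2,.9))
im,d,C=shot('scene')
cv2.imwrite('pics/s6.png',cv2.cvtColor(cv2.resize(im[150:250,380:500],None,fx=5,fy=5,interpolation=cv2.INTER_CUBIC),cv2.COLOR_RGB2BGR))
E
```

```text
hook pts 1598 th [ 23. 134.] z 53.6 arc pred [485.2 256.5] fit [483.8 256.9] rms 1.5 diff [-1.5  0.4]
target arc [484.21957746 256.319667  ]
now [448.5 230.7  62.9] jaw 62.8 q [ 0.24  0.47  1.75 -0.    0.91 -0.85] F [-0.7  1.1 -1.2] g 0.428 t 12.65
0.53 0.28 0.04 8.2
1.01 0.67 0.04 16.2
1.43 1.12 0.04 24.2
1.78 1.63 0.04 32.2
2.06 2.18 0.04 40.2
2.26 2.76 0.04 48.2
2.38 3.37 0.04 56.2
2.41 3.98 0.04 64.2
2.38 4.44 0.04 70.2
```

View pics/s6.png

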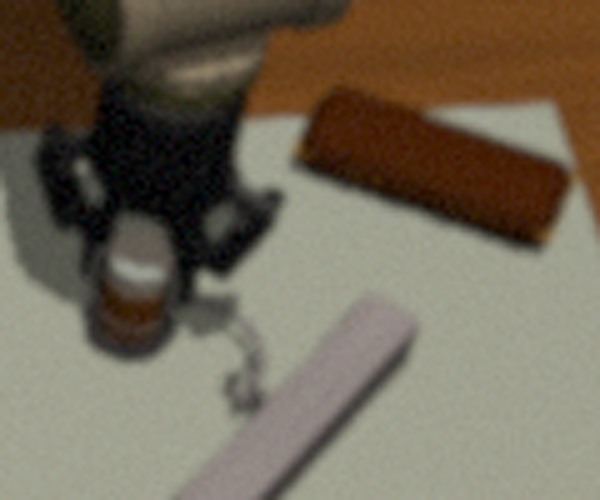

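Call:
{"method": "step_arm", "body": {"plan": "0.53 0.28 0 8.2 0;1.01 0.67 0 16.2 0;1.43 1.12 0 24.2 0;1.78 1.63 0 32.2 0;2.06 2.18 0 40.2 0;2.26 2.76 0 48.2 0;2.38 3.37 0 56.2 0;2.41 3.98 0 64.2 0;2.38 4.44 0 70.2 0;2.38 4.44 0 70.2 0"}}

```text
time_s: 13.7
eef_pos: [448.2, 281.5, 62.8]
ee_rot: [0.0, 0.751, 0.66, 0.0]
force: [0.1, -0.4, -1.8]
grip_width: 0.432
```

```bash
python3 - <<'E'
from h import *
s=readout.sense()
im,d,C=shot('wrist'); P=cloud('wrist',d,C)
hookfit(P,d,*s['eef_pos'][:2],yaw_now()-90-28); print('target arc',rail(-70,119.5))
hookplan(119.5,[88,96,104,112,118],62.5,(44.2,.9))
E
```

```text
hook pts 1599 th [ 24. 134.] z 53.6 arc pred [484.9 255.5] fit [484.  257.5] rms 2.63 diff [-0.9  2.1]
target arc [484.21957746 256.319667  ]
now [448.  281.2  62.8] jaw -7.3 q [ 0.34  0.52  1.68 -0.    0.94  0.47] F [-0.4  0.2 -1.2] g 0.431 t 13.75
0.52 0.29 0.03 8.1
1.00 0.67 0.03 16.1
1.42 1.13 0.03 24.1
1.78 1.63 0.03 32.1
1.99 2.04 0.03 38.1
```

Call:
{"method": "step_arm", "body": {"plan": "0.52 0.29 0 8.1 0;1 0.67 0 16.1 0;1.42 1.13 0 24.1 0;1.78 1.63 0 32.1 0;1.99 2.04 0 38.1 0;1.99 2.04 0 38.1 0;1.99 2.04 0.15 38.1 0;1.99 2.04 0.25 38.1 0;1.99 2.04 0.25 38.1 0"}}

```text
time_s: 14.65
eef_pos: [470.7, 298.2, 61.3]
ee_rot: [0.0, 0.925, 0.38, 0.0]
force: [-2.9, -1.8, 8.2]
grip_width: 0.435
```

```bash
python3 - <<'E'
from h import *
plan(); 
im,d,C=shot('scene')
cv2.imwrite('pics/s7.png',cv2.cvtColor(cv2.resize(im[150:250,380:500],None,fx=5,fy=5,interpolation=cv2.INTER_CUBIC),cv2.COLOR_RGB2BGR))
E
```

```text
now [470.7 298.2  61.3] jaw -45.3 q [ 0.35  0.57  1.59 -0.    0.98  1.15] F [-2.9 -1.8  8.2] g 0.435 t 14.65
```

View pics/s7.png

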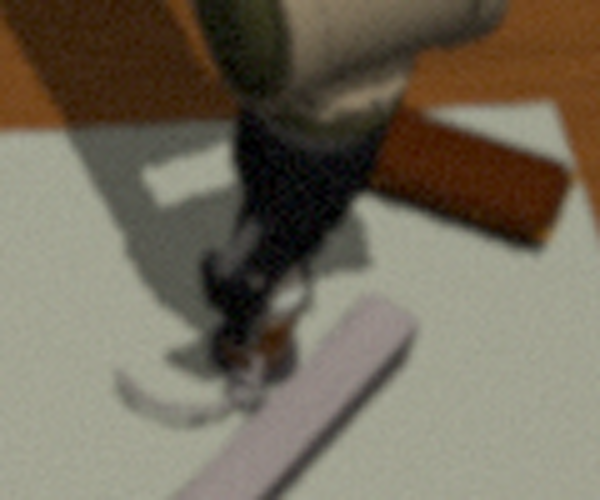

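Call:
{"method": "step_arm", "body": {"plan": "0 0 0 0 50;0 0 0 0 65;0 0 0 0 65;0 0 -2 0 65;0 0 -6 0 75;0 0 -10 0 100;0 0 -14 0 100"}}

```text
time_s: 15.4
eef_pos: [470.5, 298.4, 201.8]
ee_rot: [-0.0, 0.925, 0.379, -0.0]
force: [-0.1, -0.1, -0.2]
grip_width: 1.003
```

```bash
cat >> h.py <<'E'
def check():
    for n in ['top','scene']:
        im,d,C=shot(n); P=cloud(n,d,C); Z=P[...,2]
        for r in spotter.regions_of(n,'pot1'):
            m=r['pixels']&(d>0)&(abs(Z-94)<6)
            if m.sum()>10: print(n,round(r['conf'],2),P[m].mean(0).round(1))
E
python3 - <<'E'
from h import *
plan((612,-250,220,-28)); check()
out,im,d,C,P=pots('w8')
E
```

```text
now [470.5 298.4 201.8] jaw -45.5 q [0.35 0.41 1.44 0.   1.29 1.15] F [-0.1 -0.1 -0.2] g 1.003 t 15.4
-28.36 49.03 -1.82 -17.5
top 0.94 [ 629.6 -186.6   94.1]
top 0.75 [472.9 285.8  93.9]
top 0.6 [ 473.1 -303.6   94.7]
scene 0.96 [ 478.3 -299.2   92.9]
scene 0.87 [477.2 300.7  93.2]
scene 0.86 [ 634.1 -182.    93.2]
pot conf 0.58 cap mean [472.4 300.6  95. ] circ [471.9 300.2] 18.8 yaw (np.float64(-75.0), np.float64(3.2), 804, array([  5., 132.]))
```

Call:
{"method": "step_arm", "body": {"plan": "-28.4 47.8 -1.8 -17.5 100;-28.4 47.8 -1.8 -17.5 100;-28.4 47.8 -1.8 -17.5 100;-28.4 47.8 -1.8 -17.5 100;-28.4 47.8 -1.8 -17.5 100;-28.4 47.8 -1.8 -17.5 100;-28.4 47.8 -1.8 -17.5 100;-28.4 47.8 -1.8 -17.5 100;-28.4 47.8 -1.8 -17.5 100;-28.4 47.8 -1.8 -17.5 100"}}

```text
time_s: 16.7
eef_pos: [587.0, -179.5, 214.7]
ee_rot: [-0.001, 0.857, 0.515, -0.001]
force: [0.7, 1.3, -0.3]
grip_width: 1.001
```

Call:
{"method": "step_arm", "body": {"plan": "0 5.4 0 0 100;0 5.4 0 0 100;0 5.4 0 0 100;0 5.4 0 0 100"}}

```text
time_s: 17.1
eef_pos: [634.3, -201.9, 215.6]
ee_rot: [-0.001, 0.857, 0.515, -0.0]
force: [0.1, 0.0, 0.6]
grip_width: 1.005
```

```bash
python3 - <<'E'
from h import *
plan(); pots('w9')
E
```

```text
now [ 634.3 -201.9  215.6] jaw -28.0 q [-0.48  0.65  1.03  0.    1.47  0.  ] F [0.1 0.  0.6] g 1.005 t 17.1
pot conf 0.76 cap mean [ 479.8 -299.8   94.7] circ [ 474.1 -301.1] 18.7 yaw (np.float64(-63.0), np.float64(1.17), 352, array([ 14., 133.]))
pot conf 0.67 cap mean [ 630.1 -183.7   95. ] circ [ 629.6 -184.3] 19.3 yaw (np.float64(-54.0), np.float64(1.24), 635, array([  3., 132.]))
```

```bash
python3 - <<'E'
from h import *
plan((629.9,-184,110,-26),(629.9,-184,60,-26))
E
```

```text
now [ 634.3 -201.9  216.7] jaw -28.0 q [-0.48  0.65  1.03 -0.    1.47  0.  ] F [ 0.3 -0.7  0.6] g 1.004 t 17.2
1.37 -1.23 10.67 -2.0
1.37 -1.23 15.67 -2.0
```

Call:
{"method": "step_arm", "body": {"plan": "1.4 -1.2 2 -2 100;1.4 -1.2 6 -2 100;1.4 -1.2 10 -2 90;1.4 -1.2 13.5 -2 75;1.4 -1.2 15.7 -2 70;1.4 -1.2 15.7 -2 70;1.4 -1.2 15.7 -2 70"}}

```text
time_s: 17.9
eef_pos: [631.1, -184.6, 60.8]
ee_rot: [0.001, 0.848, 0.53, 0.0]
force: [0.2, -1.0, 0.5]
grip_width: 0.704
```

Call:
{"method": "step_arm", "body": {"plan": "0 0 0 0 0;0 0 0 0 0;0 0 0 0 0;0 0 0 0 0;0 0 0 0 0;0 0 -0.35 0 0;0 0 -0.35 0 0;0 0 -0.35 0 0", "grip_force": 45}}

```text
time_s: 18.7
eef_pos: [630.8, -184.9, 62.7]
ee_rot: [-0.0, 0.848, 0.53, -0.0]
force: [0.6, 0.0, -1.4]
grip_width: 0.435
```

```bash
python3 - <<'E'
from h import *
print(rail(-149,-22.5)); plan((600,-30,64,38),(*rail(-149,-22.5),64,102.65))
s=readout.sense()
im,d,C=shot('wrist'); P=cloud('wrist',d,C)
hookfit(P,d,*s['eef_pos'][:2],yaw_now()-90-28)
E
```

```text
[527.81187668  99.77985913]
now [ 630.8 -184.9   62.7] jaw -26.0 q [-0.46  0.76  1.24  0.    1.14 -0.01] F [ 0.6  0.  -1.4] g 0.435 t 18.7
12.56 -9.57 -0.13 -64.0
21.05 -21.75 -0.13 -128.7
hook pts 1536 th [ 24. 134.] z 53.2 arc pred [ 657.3 -221.3] fit [ 656.5 -220.1] rms 1.4 diff [-0.8  1.2]
```

Call:
{"method": "step_arm", "body": {"plan": "1.3 -1 0 -7 0;2.8 -2.1 0 -15 0;4.4 -3.4 0 -23 0;6 -4.6 0 -31 0;7.6 -5.8 0 -39 0;9.2 -7 0 -47 0;10.8 -8.2 0 -55 0;12.6 -9.6 0 -63 0;12.6 -9.6 0 -64 0"}}

```text
time_s: 19.65
eef_pos: [599.3, -27.1, 62.5]
ee_rot: [-0.001, 0.436, 0.9, 0.0]
force: [-0.9, -0.4, -1.9]
grip_width: 0.43
```

```bash
python3 - <<'E'
from h import *
plan((*rail(-149,-22.5),63,102.65))
E
```

```text
now [599.3 -27.1  62.5] jaw 38.3 q [-0.24  0.65  1.45  0.    1.05 -0.91] F [-0.9 -0.4 -1.9] g 0.43 t 19.65
14.39 2.26 -0.05 -64.3
```

Call:
{"method": "step_arm", "body": {"plan": "1.5 0.2 0 -7 0;3.2 0.5 0 -15 0;5 0.8 0 -23 0;6.8 1.1 0 -31 0;8.6 1.4 0 -39 0;10.4 1.6 0 -47 0;12.2 1.9 0 -55 0;14.4 2.3 0 -63 0;14.4 2.3 0 -64.3 0;14.4 2.3 0 -64.3 0"}}

```text
time_s: 20.65
eef_pos: [529.8, 97.8, 62.8]
ee_rot: [0.0, -0.106, 0.994, -0.0]
force: [-0.3, -0.3, -1.4]
grip_width: 0.436
```

```bash
python3 - <<'E'
from h import *
s=readout.sense()
im,d,C=shot('wrist'); P=cloud('wrist',d,C)
hookfit(P,d,*s['eef_pos'][:2],yaw_now()-90-28)
hookplan(0,[-30],62.5,(44,.4))
E
```

```text
hook pts 1546 th [ 23. 134.] z 53.2 arc pred [542.2 141.1] fit [542.3 141. ] rms 1.39 diff [ 0.2 -0.1]
now [530.   97.5  62.8] jaw 102.1 q [-0.04  0.53  1.65 -0.    0.96 -1.82] F [ 0.5 -0.7 -2.5] g 0.432 t 20.7
-3.29 2.49 0.03 -0.5
```

Call:
{"method": "step_arm", "body": {"plan": "-1.1 0.8 0 0 0;-2.2 1.7 0 -0.5 0;-3.3 2.5 0 -0.5 0;-3.3 2.5 0 -0.5 0;-3.3 2.5 0 -0.5 0"}}

```text
time_s: 21.2
eef_pos: [556.5, 128.8, 62.4]
ee_rot: [-0.0, -0.11, 0.994, -0.0]
force: [-1.5, -0.3, -2.4]
grip_width: 0.428
```

```bash
python3 - <<'E'
from h import *
s=readout.sense()
im,d,C=shot('wrist'); P=cloud('wrist',d,C)
hookfit(P,d,*s['eef_pos'][:2],yaw_now()-90-28);print('target arc',rail(-70,0))
hookplan(0,[-22,-14,-6,2,6,10],62.5,(44.4,.2))
E
```

```text
hook pts 1547 th [ 22. 134.] z 52.9 arc pred [568.4 172.2] fit [568.6 172.1] rms 1.38 diff [ 0.2 -0.1]
target arc [568.20108784 171.30580982]
now [556.3 128.8  62.5] jaw 102.7 q [ 0.02  0.59  1.55 -0.    1.   -1.77] F [-0.6 -0.4 -2.5] g 0.434 t 21.25
0.50 0.29 0.00 8.0
0.97 0.68 0.00 16.0
1.39 1.14 0.00 24.0
1.74 1.65 0.00 32.0
1.89 1.93 0.00 36.0
2.01 2.21 0.00 40.0
```

Call:
{"method": "step_arm", "body": {"plan": "0.5 0.29 0 8 0;0.97 0.68 0 16 0;1.39 1.14 0 24 0;1.74 1.65 0 32 0;1.89 1.93 0 36 0;2.01 2.21 0 40 0;2.01 2.21 0 40 0"}}

```text
time_s: 21.95
eef_pos: [531.6, 146.3, 62.8]
ee_rot: [-0.0, 0.236, 0.972, -0.0]
force: [0.1, -0.3, -2.0]
grip_width: 0.435
```

```bash
python3 - <<'E'
from h import *
s=readout.sense()
im,d,C=shot('wrist'); P=cloud('wrist',d,C)
hookfit(P,d,*s['eef_pos'][:2],yaw_now()-90-28)
hookplan(0,[18,26,34,42,50,58,66,74,80],62.5,(44.4,.2))
E
```

```text
hook pts 1555 th [ 23. 134.] z 53.2 arc pred [568.6 171.9] fit [568.2 171.8] rms 1.39 diff [-0.3 -0.1]
now [531.8 146.2  62.8] jaw 62.8 q [ 0.06  0.56  1.61 -0.    0.97 -1.04] F [-0.2  0.7 -1.9] g 0.429 t 22.0
0.51 0.30 0.03 8.2
0.99 0.70 0.03 16.2
1.40 1.16 0.03 24.2
1.75 1.67 0.03 32.2
2.02 2.23 0.03 40.2
2.22 2.82 0.03 48.2
2.32 3.43 0.03 56.2
2.35 4.05 0.03 64.2
2.31 4.51 0.03 70.2
```

Call:
{"method": "step_arm", "body": {"plan": "0.51 0.3 0 8.2 0;0.99 0.7 0 16.2 0;1.4 1.16 0 24.2 0;1.75 1.67 0 32.2 0;2.02 2.23 0 40.2 0;2.22 2.82 0 48.2 0;2.32 3.43 0 56.2 0;2.35 4.05 0 64.2 0;2.31 4.51 0 70.2 0;2.31 4.51 0 70.2 0"}}

```text
time_s: 23.0
eef_pos: [532.3, 197.3, 62.7]
ee_rot: [0.0, 0.751, 0.66, 0.0]
force: [0.3, 0.5, -2.3]
grip_width: 0.428
```

```bash
python3 - <<'E'
from h import *
s=readout.sense()
im,d,C=shot('wrist'); P=cloud('wrist',d,C)
hookfit(P,d,*s['eef_pos'][:2],yaw_now()-90-28)
hookplan(0,[88,96,104,112,118],62.5,(44.4,.2))
E
```

```text
hook pts 1565 th [ 24. 134.] z 53.1 arc pred [569.  171.3] fit [568.2 172.2] rms 2.58 diff [-0.8  0.9]
now [532.1 197.   62.7] jaw -7.3 q [ 0.15  0.59  1.56 -0.    1.    0.27] F [-0.4  0.2 -1.6] g 0.435 t 23.05
0.50 0.30 0.02 8.1
0.98 0.70 0.02 16.1
1.39 1.16 0.02 24.1
1.74 1.67 0.02 32.1
1.95 2.09 0.02 38.1
```

Call:
{"method": "step_arm", "body": {"plan": "0.5 0.3 0 8.1 0;0.98 0.7 0 16.1 0;1.39 1.16 0 24.1 0;1.74 1.67 0 32.1 0;1.95 2.09 0 38.1 0;1.95 2.09 0 38.1 0;1.95 2.09 0.15 38.1 0;1.95 2.09 0.22 38.1 0;1.95 2.09 0.22 38.1 0"}}

```text
time_s: 23.95
eef_pos: [555.3, 213.7, 61.5]
ee_rot: [0.0, 0.925, 0.38, 0.0]
force: [-2.3, -2.0, 7.2]
grip_width: 0.433
```

Call:
{"method": "step_arm", "body": {"plan": "0 0 0 0 50;0 0 0 0 65;0 0 0 0 65;0 0 -2 0 65;0 0 -6 0 75;0 0 -10 0 100;0 0 -14 0 100"}}

```text
time_s: 24.65
eef_pos: [555.0, 213.9, 202.0]
ee_rot: [-0.0, 0.925, 0.379, -0.0]
force: [0.5, 0.4, 0.1]
grip_width: 0.999
```

```bash
python3 - <<'E'
from h import *
check()
out,im,d,C,P=pots('w10')
plan((465,-350,225,-35))
E
```

```text
scene 0.88 [ 478.4 -298.6   92.8]
scene 0.84 [560.2 214.4  93.4]
scene 0.83 [477.6 300.7  93.5]
pot conf 0.9 cap mean [473.1 299.3  95. ] circ [471.7 299.9] 19.2 yaw (np.float64(-74.0), np.float64(2.83), 791, array([  4., 131.]))
pot conf 0.83 cap mean [555.4 214.7  95. ] circ [554.7 214.2] 19.0 yaw (np.float64(-74.0), np.float64(13.45), 1597, array([-175.,  135.]))
now [554.8 213.8 199.1] jaw -45.5 q [ 0.17  0.49  1.32 -0.    1.33  0.97] F [-0.  -0.2 -0.6] g 0.998 t 24.95
-45.91 33.94 -2.59 -10.5
```

Call:
{"method": "step_arm", "body": {"plan": "-46 34 -2.6 -10.5 100;-46 34 -2.6 -10.5 100;-46 34 -2.6 -10.5 100;-46 34 -2.6 -10.5 100;-46 34 -2.6 -10.5 100;-46 34 -2.6 -10.5 100;-46 34 -2.6 -10.5 100;-46 34 -2.6 -10.5 100;-46 34 -2.6 -10.5 100;-46 34 -2.6 -10.5 100"}}

```text
time_s: 25.95
eef_pos: [476.0, -278.1, 221.8]
ee_rot: [-0.001, 0.887, 0.461, -0.0]
force: [1.2, 0.1, 0.0]
grip_width: 0.994
```

Call:
{"method": "step_arm", "body": {"plan": "-6 5 0 0 100;-6 5 0 0 100;-6 5 0 0 100;-6 5 0 0 100"}}

```text
time_s: 26.35
eef_pos: [483.2, -354.0, 221.5]
ee_rot: [-0.001, 0.887, 0.461, -0.0]
force: [-0.7, 0.3, -0.2]
grip_width: 1.002
```

```bash
python3 - <<'E'
from h import *
out=pots('w11')[0]
for c,b in out:
    if b and b[1]<3: plan((*c,110,b[0]+28),(*c,60,b[0]+28))
E
```

```text
pot conf 0.79 cap mean [ 473.8 -301.7   95. ] circ [ 473.1 -301.7] 19.1 yaw (np.float64(-64.0), np.float64(1.35), 695, array([  4., 133.]))
now [ 483.6 -353.   222.5] jaw -35.0 q [-0.83  0.48  1.27  0.    1.39 -0.22] F [ 0.2 -0.6  0.2] g 1.001 t 26.45
3.60 -3.80 11.25 1.0
3.60 -3.80 16.25 1.0
```

Call:
{"method": "step_arm", "body": {"plan": "3.6 -3.8 0.5 1 100;3.6 -3.8 3 1 100;3.6 -3.8 7 1 100;3.6 -3.8 11 1 90;3.6 -3.8 14 1 75;3.6 -3.8 16.2 1 70;3.6 -3.8 16.2 1 70;3.6 -3.8 16.2 1 70"}}

```text
time_s: 27.25
eef_pos: [473.5, -302.4, 61.9]
ee_rot: [0.0, 0.891, 0.454, 0.0]
force: [-0.1, -0.8, -0.3]
grip_width: 0.696
```

Call:
{"method": "step_arm", "body": {"plan": "0 0 0 0 0;0 0 0 0 0;0 0 0 0 0;0 0 0 0 0;0 0 0 0 0;0 0 -0.35 0 0;0 0 -0.35 0 0;0 0 -0.35 0 0", "grip_force": 45}}

```text
time_s: 28.05
eef_pos: [473.1, -302.9, 64.7]
ee_rot: [0.0, 0.891, 0.454, -0.0]
force: [0.6, 0.4, -2.0]
grip_width: 0.434
```

```bash
python3 - <<'E'
from h import *
print(rail(-149,-142.5)); plan((560,-120,63,38),(*rail(-149,-142.5),63,102.65))
s=readout.sense()
im,d,C=shot('wrist'); P=cloud('wrist',d,C)
hookfit(P,d,*s['eef_pos'][:2],yaw_now()-90-28)
E
```

```text
[612.14477414  14.41029543]
now [ 473.1 -302.9   64.7] jaw -36.0 q [-0.78  0.57  1.58 -0.    0.99 -0.15] F [ 0.6  0.4 -2. ] g 0.434 t 28.05
19.90 -3.73 0.17 -74.0
33.84 -7.42 0.17 -138.7
hook pts 1569 th [ 23. 134.] z 53.7 arc pred [ 492.8 -343.4] fit [ 492.9 -341.1] rms 1.39 diff [0.2 2.3]
```

Call:
{"method": "step_arm", "body": {"plan": "2 -0.4 0 -7 0;4.2 -0.8 0 -15 0;6.4 -1.2 0 -23 0;8.6 -1.6 0 -31 0;10.8 -2 0 -39 0;13 -2.4 0 -47 0;15.4 -2.9 0 -55 0;17.8 -3.3 0 -63 0;19.9 -3.7 0 -71 0;19.9 -3.7 0 -74 0"}}

```text
time_s: 29.1
eef_pos: [560.9, -118.0, 64.3]
ee_rot: [-0.0, 0.435, 0.9, 0.0]
force: [-0.4, -0.1, -2.0]
grip_width: 0.433
```

```bash
python3 - <<'E'
from h import *
plan((*rail(-149,-142.5),64.2,102.65))
E
```

```text
now [ 560.9 -118.    64.3] jaw 38.4 q [-0.41  0.59  1.54  0.    1.01 -1.08] F [-0.4 -0.1 -2. ] g 0.433 t 29.1
7.20 12.24 0.01 -64.3
```

Call:
{"method": "step_arm", "body": {"plan": "0.7 1.2 0 -7 0;1.6 2.7 0 -15 0;2.5 4.2 0 -23 0;3.4 5.7 0 -31 0;4.3 7.2 0 -39 0;5.2 8.7 0 -47 0;6.1 10.3 0 -55 0;7.2 12.2 0 -63 0;7.2 12.2 0 -64.3 0;7.2 12.2 0 -64.3 0"}}

```text
time_s: 30.1
eef_pos: [611.9, 11.6, 64.3]
ee_rot: [-0.0, -0.106, 0.994, -0.0]
force: [-0.3, 0.4, -0.8]
grip_width: 0.432
```

```bash
python3 - <<'E'
from h import *
s=readout.sense()
im,d,C=shot('wrist'); P=cloud('wrist',d,C)
hookfit(P,d,*s['eef_pos'][:2],yaw_now()-90-28)
hookplan(-120,[-30],63.8,(44,.7))
E
```

```text
hook pts 1589 th [ 22. 134.] z 53.3 arc pred [624.2  54.9] fit [623.1  54.7] rms 1.39 diff [-1.1 -0.2]
now [611.9  11.1  64.3] jaw 102.1 q [-0.17  0.67  1.41 -0.    1.07 -1.96] F [-0.4 -0.  -2.1] g 0.433 t 30.15
-3.58 2.52 0.05 -0.5
```

Call:
{"method": "step_arm", "body": {"plan": "-1.2 0.8 0 0 0;-2.4 1.7 0 -0.5 0;-3.6 2.5 0 -0.5 0;-3.6 2.5 0 -0.5 0;-3.6 2.5 0 -0.5 0"}}

```text
time_s: 30.65
eef_pos: [641.6, 42.8, 64.3]
ee_rot: [-0.0, -0.11, 0.994, -0.0]
force: [0.4, -0.3, -1.7]
grip_width: 0.431
```

```bash
python3 - <<'E'
from h import *
s=readout.sense()
im,d,C=shot('wrist'); P=cloud('wrist',d,C)
hookfit(P,d,*s['eef_pos'][:2],yaw_now()-90-28);print('target arc',rail(-70,-120))
hookplan(-120,[-22,-14,-6,2,6,10],63.8,(44,.7))
E
```

```text
hook pts 1584 th [ 22. 134.] z 53.3 arc pred [653.5  86.2] fit [652.4  86. ] rms 1.4 diff [-1.1 -0.2]
target arc [652.5339853   85.93624612]
now [641.5  42.7  64.4] jaw 102.7 q [-0.12  0.73  1.3  -0.    1.12 -1.91] F [-0.8  0.1 -1.2] g 0.43 t 30.7
0.51 0.37 0.06 8.0
0.98 0.76 0.06 16.0
1.40 1.21 0.06 24.0
1.75 1.72 0.06 32.0
1.90 1.98 0.06 36.0
2.03 2.26 0.06 40.0
```

Call:
{"method": "step_arm", "body": {"plan": "0.5 0.36 0.05 8 0;0.97 0.75 0.05 16 0;1.39 1.2 0.05 24 0;1.74 1.71 0.05 32 0;1.89 1.98 0.05 36 0;2.02 2.26 0.05 40 0;2.02 2.26 0.05 40 0"}}

```text
time_s: 31.4
eef_pos: [616.8, 60.7, 64.2]
ee_rot: [-0.0, 0.236, 0.972, -0.0]
force: [0.5, -0.2, -1.1]
grip_width: 0.432
```

```bash
python3 - <<'E'
from h import *
s=readout.sense()
im,d,C=shot('wrist'); P=cloud('wrist',d,C)
hookfit(P,d,*s['eef_pos'][:2],yaw_now()-90-28)
hookplan(-120,[18,26,34,42,50,58,66,74,80],63.8,(44,.7))
E
```

```text
hook pts 1598 th [ 22. 134.] z 53.2 arc pred [653.7  86.4] fit [652.4  87. ] rms 1.47 diff [-1.4  0.6]
now [617.   60.6  64.2] jaw 62.8 q [-0.09  0.68  1.38 -0.    1.08 -1.19] F [-0.6  0.4 -1.3] g 0.437 t 31.45
0.54 0.28 0.04 8.1
1.01 0.67 0.04 16.1
1.43 1.12 0.04 24.1
1.78 1.62 0.04 32.1
2.06 2.17 0.04 40.1
2.25 2.75 0.04 48.1
2.37 3.35 0.04 56.1
2.40 3.97 0.04 64.1
2.37 4.43 0.04 70.1
```

Call:
{"method": "step_arm", "body": {"plan": "0.54 0.28 0 8.1 0;1.01 0.67 0 16.1 0;1.43 1.12 0 24.1 0;1.78 1.62 0 32.1 0;2.06 2.17 0 40.1 0;2.25 2.75 0 48.1 0;2.37 3.35 0 56.1 0;2.4 3.97 0 64.1 0;2.37 4.43 0 70.1 0;2.37 4.43 0 70.1 0"}}

```text
time_s: 32.45
eef_pos: [616.6, 111.3, 64.1]
ee_rot: [0.0, 0.751, 0.661, 0.0]
force: [-0.1, -0.2, -1.0]
grip_width: 0.433
```

```bash
python3 - <<'E'
from h import *
s=readout.sense()
im,d,C=shot('wrist'); P=cloud('wrist',d,C)
hookfit(P,d,*s['eef_pos'][:2],yaw_now()-90-28)
hookplan(-120,[88,96,104,112,118],63.8,(44,.7))
E
```

```text
hook pts 1590 th [ 23. 134.] z 53.1 arc pred [653.4  85.4] fit [652.9  87.5] rms 2.49 diff [-0.5  2.1]
now [616.5 111.1  64. ] jaw -7.1 q [-0.01  0.7   1.36 -0.    1.09  0.12] F [-0.7 -0.1 -1.8] g 0.439 t 32.5
0.49 0.30 0.02 8.2
0.97 0.69 0.02 16.2
1.38 1.14 0.02 24.2
1.73 1.64 0.02 32.2
1.95 2.05 0.02 38.2
```

Call:
{"method": "step_arm", "body": {"plan": "0.49 0.3 0 8.1 0;0.97 0.69 0 16.1 0;1.38 1.14 0 24.1 0;1.73 1.64 0 32.1 0;1.95 2.05 0 38.1 0;1.95 2.05 0 38.1 0;1.95 2.05 0.15 38.1 0;1.95 2.05 0.25 38.1 0;1.95 2.05 0.25 38.1 0"}}

```text
time_s: 33.4
eef_pos: [639.4, 127.9, 62.8]
ee_rot: [0.0, 0.925, 0.381, 0.0]
force: [-3.7, -0.4, 6.3]
grip_width: 0.428
```

Call:
{"method": "step_arm", "body": {"plan": "0 0 0 0 50;0 0 0 0 65;0 0 0 0 65;0 0 -2 0 65;0 0 -6 0 75;0 0 -10 0 100;0 0 -14 0 100"}}

```text
time_s: 34.1
eef_pos: [639.1, 128.2, 203.1]
ee_rot: [-0.0, 0.925, 0.38, -0.0]
force: [0.0, 0.7, 0.1]
grip_width: 1.0
```

```bash
python3 - <<'E'
from h import *
check()
out,im,d,C,P=pots('w12')
k=rail(3,-195)
m=(d>0)&(np.hypot(P[...,0]-k[0],P[...,1]-k[1])<11)&(P[...,2]<150); print('knob top',np.median(P[m][:,2]))
plan((*k,200,-45.35),(*k,150,-45.35))
E
```

```text
top 0.95 [472.  295.8  93.8]
scene 0.86 [478.4 299.   93.1]
scene 0.63 [560.2 215.1  93.4]
pot conf 0.92 cap mean [556.3 213.6  95. ] circ [555.1 214.1] 19.2 yaw (np.float64(-73.0), np.float64(11.58), 1368, array([-176.,  128.]))
pot conf 0.73 cap mean [639.9 129.5  95. ] circ [639.7 129.1] 18.9 yaw (np.float64(-73.0), np.float64(13.65), 1529, array([-175.,  127.]))
pot conf 0.69 cap mean [474.1 298.1  95. ] circ [472.4 300. ] 19.7 yaw (np.float64(-74.0), np.float64(3.47), 570, array([  3., 122.]))
knob top 110.7561955436574
now [638.8 128.2 200. ] jaw -45.4 q [ 0.02  0.62  1.11 -0.    1.41  0.81] F [-0.8 -0.7 -0.6] g 0.998 t 34.4
5.32 11.46 -0.00 -0.1
5.32 11.46 5.00 -0.1
```

View pics/w12.png

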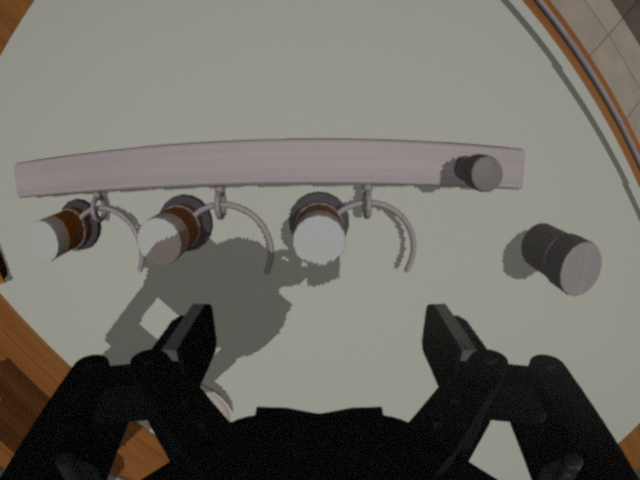

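Call:
{"method": "step_arm", "body": {"plan": "3 6 0 0 0;5.3 11.4 0 0 0;5.3 11.4 0 0 0;5.3 11.4 0 0 0;5.3 11.4 4 0 0;5.3 11.4 7 0 0;5.3 11.4 8 0 0;5.3 11.4 8 0 0"}}

```text
time_s: 35.2
eef_pos: [756.1, 84.5, 120.0]
ee_rot: [-0.001, 0.925, 0.379, -0.002]
force: [0.1, 0.5, 0.2]
grip_width: -0.001
```

Call:
{"method": "step_arm", "body": {"plan": "0 0 0.5 0 0;0 0 1 0 0;0 0 1.4 0 0;0 0 1.8 0 0;0 0 2.1 0 0;0 0 2.4 0 0;0 0 2.4 0 0;0 0 2.4 0 0"}}

```text
time_s: 36.0
eef_pos: [756.8, 84.1, 97.1]
ee_rot: [-0.0, 0.925, 0.379, -0.001]
force: [0.4, -0.5, 0.0]
grip_width: 0.001
```

Call:
{"method": "step_arm", "body": {"plan": "0 0 0.2 0 0;0 0 0.4 0 0;0 0 0.4 0 0;0 0 0.4 0 0"}}

```text
time_s: 36.4
eef_pos: [757.1, 84.1, 96.0]
ee_rot: [0.0, 0.925, 0.379, 0.0]
force: [-7.0, -1.2, 14.0]
grip_width: -0.003
```

Against the stop at z = 96. A little more, then retreat and check.

Call:
{"method": "step_arm", "body": {"plan": "0 0 0.1 0 0;0 0 0.2 0 0;0 0 0.2 0 0;0 0 0.2 0 0"}}

```text
time_s: 36.8
eef_pos: [757.2, 84.1, 95.9]
ee_rot: [0.001, 0.925, 0.379, 0.001]
force: [-12.1, -0.7, 21.5]
grip_width: 0.0
```

Call:
{"method": "step_arm", "body": {"plan": "0 0 -0.4 0 0;0 0 -2 0 0;0 0 -6 0 0;0 0 -10 0 0;-4 0 -11 0 0;-8 0 -11 0 0;-12 0 -11 0 0;-12 0 -11 0 0;-12 0 -11 0 0"}}

```text
time_s: 37.7
eef_pos: [671.4, -0.5, 201.8]
ee_rot: [-0.0, 0.926, 0.379, 0.0]
force: [0.5, 0.1, 0.2]
grip_width: -0.001
```

```bash
python3 - <<'E'
from h import *
plan()
out,im,d,C,P=pots('w13')
k=rail(3,-195)
m=(d>0)&(np.hypot(P[...,0]-k[0],P[...,1]-k[1])<11)&(P[...,2]<150); print('knob top',np.median(P[m][:,2]),m.sum())
check()
im,d,C=shot('scene','s13')
cv2.imwrite('pics/s13c.png',cv2.cvtColor(cv2.resize(im[140:360,120:520],None,fx=2,fy=2,interpolation=cv2.INTER_CUBIC),cv2.COLOR_RGB2BGR))
E
```

```text
now [ 6.714e+02 -5.000e-01  2.018e+02] jaw -45.5 q [-0.17  0.67  1.03  0.    1.44  0.62] F [0.5 0.1 0.2] g -0.001 t 37.7
pot conf 0.75 cap mean [640.3 127.9  95. ] circ [639.5 128.7] 19.1 yaw (np.float64(-73.0), np.float64(12.91), 1894, array([-176.,  171.]))
pot conf 0.69 cap mean [556.8 212.1  95. ] circ [555.  213.3] 19.4 yaw (np.float64(-73.0), np.float64(10.98), 1224, array([-177.,  168.]))
knob top 96.0106577840341 832
top 0.7 [471.2 295.6  93.9]
top 0.64 [554.3 210.5  94.2]
top 0.54 [639.5 126.3  94.2]
scene 0.96 [476.4 301.2  93.3]
scene 0.81 [644.1 130.5  93.5]
scene 0.69 [559.3 215.3  93. ]
```

View pics/s13c.png

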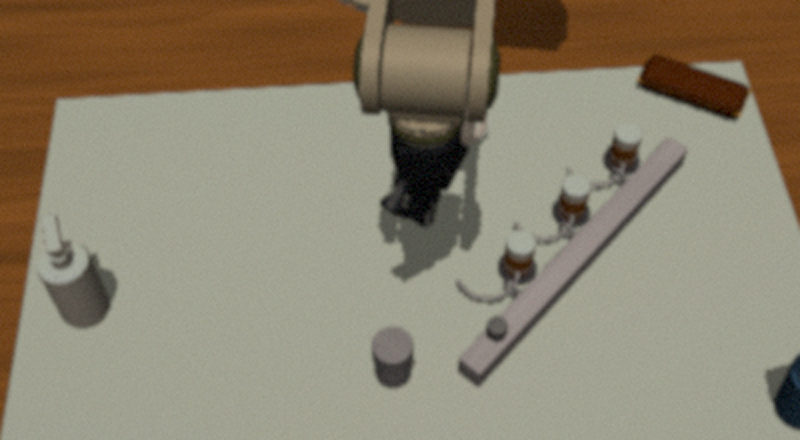

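```bash
python3 -c "
from h import *
print(workorder.finish_job())"
```

```text
the job is handed in; nothing more can be done
None
```

The job is done and handed in at about 38 s of the 210 s allowed; no verdict is reported back.

- **Alarm off:** I pulled the knob up until it met its end stop. The head top measured 111 mm, which is 15 mm above its in position.
- **Pots:** All three were present. Each was carried just above the shelf, its hook threaded through its own ring, and the pot set down. After release I measured the rings at about 118–120° along the hooks, where the middle is 78°. All three pots stood upright, with cap tops at about 95 mm.
- **Alarm armed:** I pushed the knob down to its stop at about 21 N. The head top then measured 96 mm, which is fully in.

**Checks that were weak or disagreed:**
- The top and scene cameras differed from each other by about 5 mm throughout. I worked from the wrist camera, which agreed with the arm.
- After release, the automatic hook-angle fit was good for ring 3's pot but poor for the ring 1 and ring 2 pots, because the rail cluttered the view. For those two I relied on the wrist picture, which showed the hooks well through.
- In the last picture the dispenser, crusher and glasses case looked unmoved. The gripper almost hid the ring dish, so I did not recheck its position; no path went near it.

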